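Rack the cleaned microscope lenses in reverse order

TASK

Move the four capped microscope lenses from the white cleaning tray into the wooden storage rack in reverse order: the lens nearest the tray's black end block goes into the rack's bay farthest from the rack's black end block, the next one into the next bay, and so on, until the lens farthest from the tray's black block stands beside the rack's. Set each one down gently, without dropping it or tipping it over, so that it stands upright and flat on the floor of its own bay, inside the lips.

Things in the scene. Friction and masses are not known exactly. Their poses are not given: they have to be found in the camera images.
- tray: White plastic tray, fixed, 80 (x) by 300 mm (y). Four 66 mm wide bays in a row, centred at x = 0, y = -105, -35, 35, 105, floor 10 mm above the underside, split by 4 mm fins (tops at 32), open in x. Black end block, 44 high, at y = 138 to 158. Origin: row's centre, underside; z up. Each bay holds a coloured pad with a lens on it. Turned at most 10 degrees, black end to the robot's left (+y).
- rack: Brown wooden rack, fixed, 80 (x) by 300 mm (y). Four 66 mm wide bays in a row, centred at x = 0, y = -105, -35, 35, 105, floor 10 mm above the underside, split by 4 mm fins (tops at 32), open in x. Black end block, 44 high, at y = 138 to 158. Origin: row's centre, underside; z up. Lips 4 mm above the floor leave x = -34 to 34 flat. Empty. Turned at most 10 degrees, black end to +y.
- lens_red: Capped microscope lens, an upright black cylinder 40 mm in diameter and 46 mm high with a red band and a red cap over its whole top; about 0.12 kg, loose. Origin: centre of its underside; z is its axis, up when upright. It starts on the red pad.
- pad_red: Red round rest pad, 60 mm in diameter, 3 mm thick, fixed in one of the tray's bays under the red lens; it stays there when the lens is gone and so shows which bay the red lens came from. Origin: centre of its underside, on the tray floor.
- lens_yellow: Capped microscope lens, an upright black cylinder 40 mm in diameter and 46 mm high with a yellow band and a yellow cap over its whole top; about 0.12 kg, loose. Origin: centre of its underside; z is its axis, up when upright. It starts on the yellow pad.
- pad_yellow: Yellow round rest pad, 60 mm in diameter, 3 mm thick, fixed in one of the tray's bays under the yellow lens; it stays there when the lens is gone and so shows which bay the yellow lens came from. Origin: centre of its underside, on the tray floor.
- lens_green: Capped microscope lens, an upright black cylinder 40 mm in diameter and 46 mm high with a green band and a green cap over its whole top; about 0.12 kg, loose. Origin: centre of its underside; z is its axis, up when upright. It starts on the green pad.
- pad_green: Green round rest pad, 60 mm in diameter, 3 mm thick, fixed in one of the tray's bays under the green lens; it stays there when the lens is gone and so shows which bay the green lens came from. Origin: centre of its underside, on the tray floor.
- lens_blue: Capped microscope lens, an upright black cylinder 40 mm in diameter and 46 mm high with a blue band and a blue cap over its whole top; about 0.12 kg, loose. Origin: centre of its underside; z is its axis, up when upright. It starts on the blue pad.
- pad_blue: Blue round rest pad, 60 mm in diameter, 3 mm thick, fixed in one of the tray's bays under the blue lens; it stays there when the lens is gone and so shows which bay the blue lens came from. Origin: centre of its underside, on the tray floor.
There are look-alikes about, which are no part of the job. What is shaped like the lens_yellow but pink is not meant.

How it is judged:
At the end, for the whole second after the job is handed in: Every lens stands upright (within 0.08 rad) on the floor of the storage rack (origin within 3 mm of floor height), within 15 mm of the bay's centre in the rack's x and 14 mm in its y, in the bay whose y in the rack is the negative of its own pad's y in the tray, released and at rest (angle between each of lens_red, lens_yellow, lens_green, lens_blue's own z axis and vertical below 0.08 rad and linear speed of each of lens_red, lens_yellow, lens_green, lens_blue below 0.02 m/s and angular speed of each of lens_red, lens_yellow, lens_green, lens_blue below 0.3 rad/s and x of lens_red in the frame of rack between -0.015 and 0.015 m and z of lens_red in the frame of rack between 0.007 and 0.013 m and ((y of pad_red in the frame of tray between -0.125 and -0.085 m and y of lens_red in the frame of rack between 0.091 and 0.119 m) or (y of pad_red in the frame of tray between -0.055 and -0.015 m and y of lens_red in the frame of rack between 0.021 and 0.049 m) or (y of pad_red in the frame of tray between 0.015 and 0.055 m and y of lens_red in the frame of rack between -0.049 and -0.021 m) or (y of pad_red in the frame of tray between 0.085 and 0.125 m and y of lens_red in the frame of rack between -0.119 and -0.091 m)) and x of lens_yellow in the frame of rack between -0.015 and 0.015 m and z of lens_yellow in the frame of rack between 0.007 and 0.013 m and ((y of pad_yellow in the frame of tray between -0.125 and -0.085 m and y of lens_yellow in the frame of rack between 0.091 and 0.119 m) or (y of pad_yellow in the frame of tray between -0.055 and -0.015 m and y of lens_yellow in the frame of rack between 0.021 and 0.049 m) or (y of pad_yellow in the frame of tray between 0.015 and 0.055 m and y of lens_yellow in the frame of rack between -0.049 and -0.021 m) or (y of pad_yellow in the frame of tray between 0.085 and 0.125 m and y of lens_yellow in the frame of rack between -0.119 and -0.091 m)) and x of lens_green in the frame of rack between -0.015 and 0.015 m and z of lens_green in the frame of rack between 0.007 and 0.013 m and ((y of pad_green in the frame of tray between -0.125 and -0.085 m and y of lens_green in the frame of rack between 0.091 and 0.119 m) or (y of pad_green in the frame of tray between -0.055 and -0.015 m and y of lens_green in the frame of rack between 0.021 and 0.049 m) or (y of pad_green in the frame of tray between 0.015 and 0.055 m and y of lens_green in the frame of rack between -0.049 and -0.021 m) or (y of pad_green in the frame of tray between 0.085 and 0.125 m and y of lens_green in the frame of rack between -0.119 and -0.091 m)) and x of lens_blue in the frame of rack between -0.015 and 0.015 m and z of lens_blue in the frame of rack between 0.007 and 0.013 m and ((y of pad_blue in the frame of tray between -0.125 and -0.085 m and y of lens_blue in the frame of rack between 0.091 and 0.119 m) or (y of pad_blue in the frame of tray between -0.055 and -0.015 m and y of lens_blue in the frame of rack between 0.021 and 0.049 m) or (y of pad_blue in the frame of tray between 0.015 and 0.055 m and y of lens_blue in the frame of rack between -0.049 and -0.021 m) or (y of pad_blue in the frame of tray between 0.085 and 0.125 m and y of lens_blue in the frame of rack between -0.119 and -0.091 m))); the robot touches nothing.
It fails at once if The red lens falls or is knocked away (moves faster than 0.5 m/s while not held in the fingers), or is tipped by more than 0.8 rad ((linear speed of lens_red above 0.5 m/s and contact force between lens_red and the fingers below 0.05 N) or angle between lens_red's own z axis and vertical above 0.8 rad).
It fails at once if The yellow lens falls or is knocked away (moves faster than 0.5 m/s while not held in the fingers), or is tipped by more than 0.8 rad ((linear speed of lens_yellow above 0.5 m/s and contact force between lens_yellow and the fingers below 0.05 N) or angle between lens_yellow's own z axis and vertical above 0.8 rad).
It fails at once if The green lens falls or is knocked away (moves faster than 0.5 m/s while not held in the fingers), or is tipped by more than 0.8 rad ((linear speed of lens_green above 0.5 m/s and contact force between lens_green and the fingers below 0.05 N) or angle between lens_green's own z axis and vertical above 0.8 rad).
It fails at once if The blue lens falls or is knocked away (moves faster than 0.5 m/s while not held in the fingers), or is tipped by more than 0.8 rad ((linear speed of lens_blue above 0.5 m/s and contact force between lens_blue and the fingers below 0.05 N) or angle between lens_blue's own z axis and vertical above 0.8 rad).
It also fails if it takes over 90 s, if anything falls off the work surface, if the arm or the gripper's body presses on something with over 40 N, if the wrist force passes 120 N, or if a joint passes its speed limit or range.

ROBOT

A 6-joint arm with a two-finger parallel gripper is mounted at the origin on the work surface. World frame = base frame: x ahead of the robot, y to its left, z up, the work surface at z = 0. Lengths are in m, angles in rad, forces in N, time in s.
With the tool pointing down it reaches from about 0.35 to 0.775 m from the base axis. Payload 5.5 kg.
Tool frame: the origin (TCP) lies on the centre line of the jaws, within the pads' length; the fingertips stand 8 mm ahead of it and the grasp point (between the pads) lies 11 mm behind it (manip.tip_reach is the distance from the TCP to the fingertips, in m); z points along the fingers, y is the line along which they close (so a half turn about z gives the same grasp; the last joint's range is limited). The gripper opens to 85 mm and grips with 20 to 120 N. Pads are 22 mm wide; open, the fingers measure 114 mm over their backs; the gripper's body (76 mm by 85 mm) begins 54 mm behind the grasp point. The pads swing forward as they close: fully open they stand 13 mm farther back than shut.
Start: joints at [-1.243, 0.313, 0.046, 1.304, 0, 1.431], TCP at [0.259, -0.513, 0.239] pointing down, gripper open.
Joint ranges: [-2.76, 2.76], [-0.86, 1.69], [-1.03, 1.26], [-2.2, 2.34], [-1.47, 1.5], [-3.14, 3.14]. Speed limits (rad/s): [2.57, 2.57, 3.14, 3.14, 3.14, 3.14].

INTERFACE

Orientations are given as a rotation vector (axis times angle).
In Python, from bench import readout, snapshot, finish_job, manip gives the robot as it stands.
- The arm moves only by the tool jog_arm, never from a script. Its argument "deltas" is a list that holds one entry, the list of rows, each a list of 5 numbers: the gripper command: -1 is shut, 1 is fully open, values between are in proportion, then the shift along the tool's x, y, z as a fraction of full scale, then the turn about the tool's z as a fraction of full scale. In form: [[[fingers, dx, dy, dz, yaw], ...]]. A call has exactly 8 rows; each row shifts and turns the commanded pose from where the row before left it, along the tool's axes as they then stand; what a row does not reach is not made up. Full scale, the value 1, is 600 mm for a shift and 90 degrees for a turn. A row lasts 1/8 s, in which the tool goes at most 62.5 mm and 10.7 degrees, less where a joint would pass 70% of its speed; a pose out of reach is approached as far as the arm can. A call with a number of a shift or a turn outside -1 to 1 is refused whole. A call with a gripper value outside its range is refused whole. The fingers move at their own pace and stop on an object; "grip_force" is the grip in N (left out, the last holds). Time passes only in rows, so rows that do not move let the fingers close, or fill a call up. It gives the time, the measured TCP pose, the force, the opening and the grip force at its end, in the units of the state.
- readout.state(): the state, without advancing time (a new reading comes with each control period).
- snapshot(name): name is "scene" or "top" or "wrist"; returns a dict with "frame" (480x640x3 uint8, red, green, blue), "fx", "fy", "cx", "cy" (pixels), "rvec" (rotation vector, rad) and "tvec" (3), from world to camera coordinates, as OpenCV has them; the wrist camera has in their place "tool_from_camera" (4x4, takes a point from camera to tool coordinates, whose origin is the TCP and whose axes are the flange's). Camera axes: x right, y down, z forward; pixel columns grow to the right and rows downward; lengths in m; the calibration is good to about 2 mm. A picture is of the moment at which its call begins: read the wrist's pose just before it. There is no depth.
- finish_job(): hands the job in; it is judged then, once.
The state is a dict: "clock": time; "joint_pos": joint angles; "dq": joint speeds; "joint_torque": joint torques, N m; "position": TCP position; "orientation": TCP orientation; "contact_force": force on the tool from outside, world axes, zero at the start; "torque": the same for the moment, N m; "finger_gap": opening from 0.0 (shut) to 1.0 (fully open); "finger_force": force on a finger pad.
Only numpy, scipy, OpenCV 4.12 (cv2) and the standard library are available. Lean on these libraries where they do the work, as an engineer would, in place of code of your own. Each camera call takes 0.05 s, during which the arm holds its last target. There are 200 camera calls.

## Working session

There is one attempt and no reset: what is moved stays moved. The work goes in short steps, Python scripts to look and compute and a tool call to move; the robot and the scene stay as the last step left them, time stands still between calls to the robot, and variables do not carry over. Pictures are saved under pics/ and viewed, at most 14 in all, crops included, and the job is handed in when it is done.

Besides the shell and the picture viewer there is one more tool, called after ">>>" in YAML: its name, and indented under it one key for each argument. jog_arm: Moves the arm, as the interface text tells. Shift numbers are shares of 600 mm and turn numbers shares of 90 degrees, none past 1 either way. Its arguments: {"type":"object","properties":{"deltas":{"type":"array","items":{"type":"array","items":{"type":"array","items":{"type":"number"}}}},"grip_force":{"type":"number"}},"required":["deltas"]}

```bash
mkdir -p pics; ls; python3 - <<'E'
from bench import readout, snapshot, manip
import cv2
print(readout.state()); print([a for a in dir(manip) if a[0]!='_'])
for n in("top","scene"):
    s=snapshot(n); cv2.imwrite(f"pics/{n}0.png",s["frame"][:,:,::-1]); print({k:v for k,v in s.items() if k!="frame"})
E
```

```text
pics
{'clock': 0.0, 'joint_pos': array([-1.24258952e+00,  3.14031925e-01,  4.49794524e-02,  1.30360664e+00,
       -3.29043167e-05,  1.43118119e+00]), 'dq': array([ 0.00127601,  0.00039914, -0.00023558,  0.00055639, -0.00194292,
        0.00028045]), 'joint_torque': array([ 8.19810484e-04, -4.80626929e+01,  2.98533314e+01,  1.93228171e-02,
       -3.29172180e-04, -6.63966716e-06]), 'position': array([ 0.25910451, -0.51275207,  0.23839112]), 'orientation': array([-3.05423770e+00, -7.27741049e-01,  3.26770467e-04]), 'contact_force': array([ 0.71375245, -0.30686409, -0.59677049]), 'torque': array([-0.04425208, -0.01140876,  0.02485418]), 'finger_force': 0.0, 'finger_gap': 0.9990852657436404}
['IKError', 'tip_reach']
{'fx': 442.64760014068975, 'fy': 442.64760014068975, 'cx': 322.05692698415805, 'cy': 239.17575430812627, 'rvec': array([ 2.17110634, -2.23378049,  0.08771755]), 'tvec': array([-0.03116231,  0.58289711,  0.69466026])}
{'fx': 459.01550752989624, 'fy': 459.01550752989624, 'cx': 323.63061205944206, 'cy': 235.79178591071974, 'rvec': array([ 1.60054346,  1.76276476, -0.84747417]), 'tvec': array([ 0.08938907, -0.29118358,  1.2126701 ])}
```

View pics/top0.png

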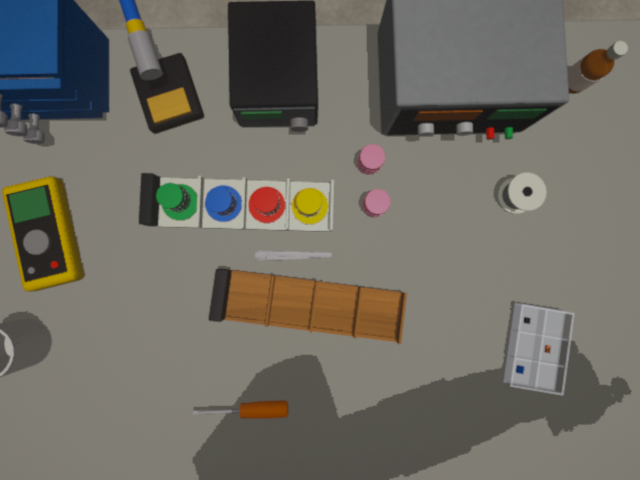

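View pics/scene0.png

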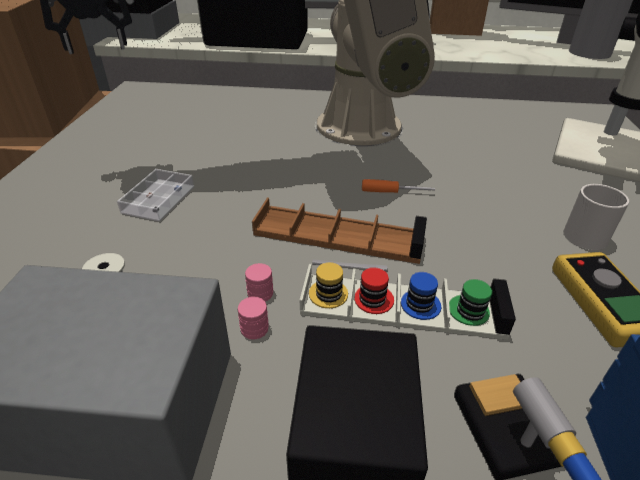

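The lens candidates in top0 are green (170,197), blue (223,204), red (267,205) and yellow (310,205). All four stand on their pads in the white tray. The two pink look-alikes at (372,159) and (376,203) are outside the tray, so they are not meant. I'll confirm this in a crop and measure the tray and rack.

```bash
cat > h.py <<'E'
import numpy as np, cv2
from bench import readout, snapshot
from scipy.spatial.transform import Rotation as R
def cast(s,uv,z,T=None):
    """pixels -> world points on plane z; T = world_from_camera if wrist"""
    uv=np.atleast_2d(np.asarray(uv,float))
    d=np.c_[(uv[:,0]-s["cx"])/s["fx"],(uv[:,1]-s["cy"])/s["fy"],np.ones(len(uv))]
    if T is None:
        Rm=R.from_rotvec(s["rvec"]).as_matrix(); c=-Rm.T@s["tvec"]; d=d@Rm
    else: c=T[:3,3]; d=d@T[:3,:3].T
    return (c+d*((z-c[2])/d[:,2])[:,None])[:,:2]
def wrist():
    st=readout.state(); s=snapshot("wrist")
    T=np.eye(4); T[:3,:3]=R.from_rotvec(st["orientation"]).as_matrix(); T[:3,3]=st["position"]
    return s,T@s["tool_from_camera"],st
def mask(f,lo,hi,roi=None):
    m=cv2.inRange(cv2.cvtColor(f,cv2.COLOR_RGB2HSV),lo,hi)
    if roi: x0,y0,x1,y1=roi; k=np.zeros_like(m); k[y0:y1,x0:x1]=1; m*=k
    return m
E
python3 - <<'E'
from h import *
s=snapshot("top"); f=s["frame"]
c=cv2.resize(f[130:360,130:410],None,fx=2.8,fy=2.5,interpolation=cv2.INTER_CUBIC)
cv2.imwrite("pics/crop.png",c[:600,:800,::-1])
for p in [(170,197),(181,212),(223,197),(310,199),(310,214),(267,200),(267,220),(250,300),(300,300),(195,210),(240,215),(165,350)]:
    print(p,cv2.cvtColor(f,cv2.COLOR_RGB2HSV)[p[1],p[0]])
m=mask(f,(5,110,50),(20,255,255),(205,265,410,350))
m=cv2.morphologyEx(m,cv2.MORPH_CLOSE,np.ones((5,5)))
cn=max(cv2.findContours(m,0,2)[0],key=cv2.contourArea); b=cv2.boxPoints(cv2.minAreaRect(cn)); print("rack",b,cast(s,b,.01))
Rm=R.from_rotvec(s["rvec"]).as_matrix(); print("cam",-Rm.T@s["tvec"])
st=readout.state(); print(R.from_rotvec(st["orientation"]).as_matrix().round(3))
w,T,_=wrist(); print(w["tool_from_camera"].round(4), w["fx"])
E
```

```text
(170, 197) [ 69 183 135]
(181, 212) [ 68 173 121]
(223, 197) [108 186 166]
(310, 199) [ 27 255 182]
(310, 214) [ 23 148 100]
(267, 200) [  2 198 185]
(267, 220) [  2 200 185]
(250, 300) [ 15 175 147]
(300, 300) [ 15 175 141]
(195, 210) [ 66 141 132]
(240, 215) [ 32  20 181]
(165, 350) [ 20  23 132]
rack [[223.54468 320.5414 ]
 [230.12708 269.34488]
 [406.65186 292.04092]
 [400.06946 343.23746]] [[ 0.45622405  0.113493  ]
 [ 0.5376442   0.10161324]
 [ 0.49262632 -0.1824248 ]
 [ 0.41108113 -0.16850303]]
cam [ 0.54093893 -0.03156572  0.72779234]
[[ 0.893  0.451 -0.   ]
 [ 0.451 -0.893  0.001]
 [ 0.    -0.001 -1.   ]]
[[ 2.000e-04 -9.657e-01 -2.598e-01  6.610e-02]
 [ 1.000e+00  5.000e-04 -8.000e-04  8.000e-04]
 [ 9.000e-04 -2.598e-01  9.657e-01 -1.332e-01]
 [ 0.000e+00  0.000e+00  0.000e+00  1.000e+00]] 418.7156623444417
```

View pics/crop.png

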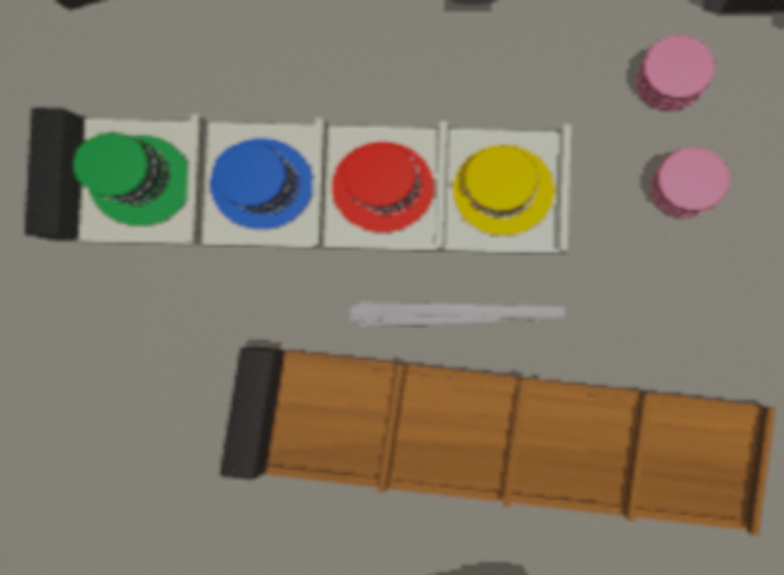

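The crop confirms it: the tray from its black end reads green, blue, red, yellow, and the pink pair lies outside. So green goes to rack y=-105, blue to -35, red to +35 and yellow to +105, beside the block.

```bash
python3 - <<'E'
from h import *
s=snapshot("top"); f=s["frame"]
H={"green":(55,80),"blue":(100,120),"red":(0,5),"yellow":(20,32)}
P=[]
for i,(k,(a,b)) in enumerate(H.items()):
    m=mask(f,(a,110,60),(b,255,255),(150,170,340,235))
    c=max(cv2.findContours(m,0,1)[0],key=cv2.contourArea); (u,v),r=cv2.minEnclosingCircle(c)
    w=cast(s,(u,v),.013)[0]; P.append(w); print(k,round(u,1),round(v,1),round(r,1),w.round(4))
P=np.array(P); print("pad spacing",np.diff(P[1:],axis=0), "extrap green",2*P[1]-P[2])
d=P[1]-P[3]; print("tray yaw deg",np.degrees(np.arctan2(-d[0],d[1])))
# rack
m=mask(f,(5,110,40),(20,255,255),(205,260,412,350)); m=cv2.morphologyEx(m,cv2.MORPH_CLOSE,np.ones((5,5)))
cols=np.arange(235,395); top=[];bot=[]
for u in cols:
    r=np.flatnonzero(m[:,u]); top.append(r.min()-.5); bot.append(r.max()+.5)
L=[]
for e,z in((top,.014),(bot,.014)):
    w=cast(s,np.c_[cols,e],z)
    for _ in range(5):
        p=np.polyfit(w[:,1],w[:,0],1); k=abs(w[:,0]-np.polyval(p,w[:,1])); w=w[k<max(.0015,np.percentile(k,75))] if _<2 else w
    L.append(p); print("edge",p,np.degrees(np.arctan(-p[0])))
sl=(L[0][0]+L[1][0])/2; off=(L[0][1]+L[1][1])/2; print("width",(L[0][1]-L[1][1])*np.cos(np.arctan(sl)))
yv=np.array([sl,1])/np.hypot(sl,1)
lf=[];rt=[]
for v in range(280,312):
    r=np.flatnonzero(m[v]); lf.append((r.min()-.5,v))
for v in range(305,330):
    r=np.flatnonzero(m[v]); rt.append((r.max()+.5,v))
a=np.median((cast(s,lf,.010)-[off,0])@yv); b=np.median((cast(s,rt,.032)-[off,0])@yv)
print("left",a,"right",b,"len (280)",a-b)
c=np.array([off,0])+yv*((a-.138)+(b+.142))/2; print("rack origin",c,"yaw",np.degrees(np.arctan2(-yv[0],yv[1])))
for yy in(.105,.035,-.035,-.105): print(yy,(c+yv*yy).round(4))
E
```

```text
green 175.5 200.5 21.8 [0.6511 0.187 ]
blue 222.9 202.8 18.2 [0.6454 0.1109]
red 266.2 204.3 18.2 [0.6411 0.041 ]
yellow 309.5 205.4 18.5 [ 0.6375 -0.029 ]
pad spacing [[-0.00423976 -0.06985854]
 [-0.00368434 -0.06999966]] extrap green [0.64962696 0.1807193 ]
tray yaw deg -3.24280672745769
edge [0.15996949 0.52163325] -9.088572391896276
edge [0.16113243 0.44077911] -9.153529590562794
width 0.07983179179604726
left 0.10852238628443295 right -0.173103073297768 len (280) 0.281625459582201
rack origin [ 0.47640453 -0.02990734] yaw -9.121053947095968
0.105 [0.493  0.0738]
0.035 [0.482  0.0047]
-0.035 [ 0.4709 -0.0645]
-0.105 [ 0.4598 -0.1336]
```

```bash
cat >> h.py <<'E'
LENS=dict(green=(.6496,.1807),blue=(.6454,.1109),red=(.6411,.041),yellow=(.6375,-.029))
BAY=dict(green=(.4598,-.1336),blue=(.4709,-.0645),red=(.482,.0047),yellow=(.493,.0738))
HT,HR=90-3.24,90-9.12
def plan(wps,st=None):
    """wps: (x,y,z,heading deg,rows); None keeps a value. Prints rows dx,dy,dz,yaw."""
    st=st or readout.state(); p=np.array(st["position"]); X=R.from_rotvec(st["orientation"]).as_matrix()[:,0]
    h=np.degrees(np.arctan2(X[1],X[0])); print("from",p.round(4),round(h,2),"gap",round(st["finger_gap"],3))
    for x,y,z,hh,n in wps:
        t=np.array([p[i] if v is None else v for i,v in enumerate((x,y,z))]); hh=h if hh is None else hh
        for k in range(n):
            D=(t-p)/(n-k); dh=(hh-h)/(n-k); a=np.radians(h); ex=np.array([np.cos(a),np.sin(a),0]); ey=np.array([np.sin(a),-np.cos(a),0])
            r=np.round([D@ex/.6,D@ey/.6,-D[2]/.6,-dh/90],3)
            p=p+.6*(r[0]*ex+r[1]*ey-r[2]*np.array([0,0,1])); h-=r[3]*90; print(r.tolist())
        print("->",p.round(4),round(h,2))
E
python3 -c "
from h import *
plan([(*LENS['green'],.18,HT,15)])"
```

```text
from [ 0.2592 -0.5131  0.2389] 26.8 gap 1.001
[0.073, -0.049, 0.007, -0.044]
[0.077, -0.044, 0.007, -0.044]
[0.08, -0.039, 0.006, -0.044]
[0.082, -0.033, 0.007, -0.045]
[0.084, -0.027, 0.006, -0.044]
[0.086, -0.021, 0.007, -0.045]
[0.087, -0.015, 0.006, -0.044]
[0.088, -0.009, 0.007, -0.045]
[0.088, -0.003, 0.006, -0.044]
[0.088, 0.003, 0.007, -0.045]
[0.088, 0.009, 0.006, -0.044]
[0.087, 0.016, 0.007, -0.045]
[0.086, 0.021, 0.006, -0.044]
[0.084, 0.028, 0.007, -0.045]
[0.083, 0.033, 0.006, -0.044]
-> [0.6495 0.1809 0.1801] 86.74
```

>>> jog_arm:
  deltas:
    - [[1,0.073,-0.049,0.007,-0.044],[1,0.077,-0.044,0.007,-0.044],[1,0.08,-0.039,0.006,-0.044],[1,0.082,-0.033,0.007,-0.045],[1,0.084,-0.027,0.006,-0.044],[1,0.086,-0.021,0.007,-0.045],[1,0.087,-0.015,0.006,-0.044],[1,0.088,-0.009,0.007,-0.045]]
  grip_force: 30

```text
clock: 1.25
position: [0.4686, -0.142, 0.2075]
orientation: [2.735, 1.544, 0.001]
contact_force: [0.9, 0.2, 0.2]
finger_gap: 1.003
finger_force: 0.0
```

>>> jog_arm:
  deltas:
    - [[1,0.088,-0.003,0.006,-0.044],[1,0.088,0.003,0.007,-0.045],[1,0.088,0.009,0.006,-0.044],[1,0.087,0.016,0.007,-0.045],[1,0.086,0.021,0.006,-0.044],[1,0.084,0.028,0.007,-0.045],[1,0.083,0.033,0.006,-0.044],[1,0,0,0,0]]

```text
clock: 2.25
position: [0.6501, 0.184, 0.1786]
orientation: [-2.278, -2.162, 0.001]
contact_force: [-0.4, 0.3, -0.1]
finger_gap: 1.005
finger_force: 0.0
```

```bash
python3 - <<'E'
from h import *
s,T,st=wrist(); print(st["position"],st["dq"].round(3),st["contact_force"])
f=s["frame"].copy()
P=np.linalg.inv(T)@np.array([*LENS["green"],.059,1]); u=(int(s["fx"]*P[0]/P[2]+s["cx"]),int(s["fy"]*P[1]/P[2]+s["cy"])); print(u)
cv2.circle(f,u,3,(255,255,255),-1); cv2.imwrite("pics/w1.png",f[:,:,::-1])
E
```

```text
[0.6501441  0.1840216  0.17857916] [-0.049 -0.043 -0.053  0.012 -0.023  0.001] [-0.39069354  0.25792937 -0.10386891]
(318, 235)
```

View pics/w1.png

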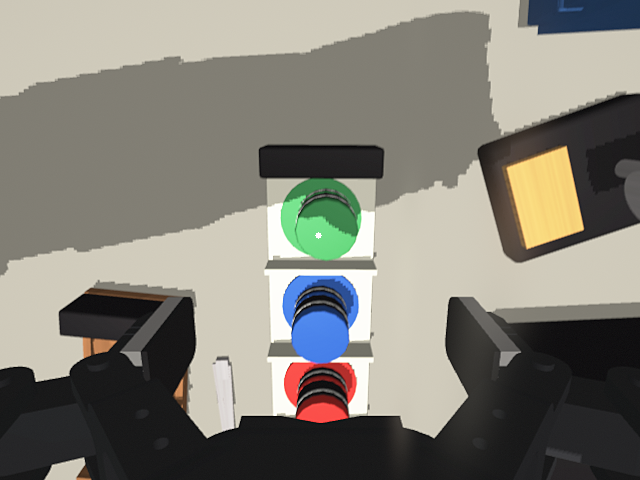

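Wrist view: the green cap is centred near (326,229), and my estimate is marked at (318,235), so it is about 5 mm off. The fingers straddle it to left and right. I'll refine with a circle fit.

```bash
cat >> h.py <<'E'
HUE=dict(green=(50,85),blue=(100,125),red=(0,6),yellow=(20,34))
def cap(name,z=.059,g=None):
    s,T,st=wrist(); P=np.linalg.inv(T)@np.array([*(g or LENS[name]),z,1]); r=s["fx"]*.02/P[2]
    u0,v0=s["fx"]*P[0]/P[2]+s["cx"],s["fy"]*P[1]/P[2]+s["cy"]; k=int(r*1.9); x,y=max(0,int(u0)-k),max(0,int(v0)-k)
    G=cv2.GaussianBlur(cv2.cvtColor(s["frame"],cv2.COLOR_RGB2GRAY),(5,5),0)[y:y+2*k,x:x+2*k]
    c=cv2.HoughCircles(G,cv2.HOUGH_GRADIENT,1,6,param1=60,param2=8,minRadius=int(r*.92),maxRadius=int(r*1.08)+1)
    print("exp",round(u0),round(v0),round(r,1))
    for q in c[0][:3]: print(q.round(1)+[x,y,0],cast(s,(q[0]+x,q[1]+y),z,T).round(4))
E
python3 -c "
from h import *
cap('green'); plan([])"
```

```text
exp 320 232 32.0
[327.5        225.5         32.20000076] [[0.6546 0.1846]]
[327.5        231.5         34.40000153] [[0.6544 0.1808]]
[315.5        217.5         33.29999924] [[0.6474 0.1901]]
from [0.6491 0.181  0.1796] 86.79 gap 0.998
```

```bash
python3 -c "
from h import *
plan([(.654,.183,.09,HT,3),(None,None,.03,None,4)])"
```

```text
from [0.6491 0.181  0.1796] 86.79 gap 0.998
[0.001, 0.003, 0.05, 0.0]
[0.001, 0.002, 0.05, 0.0]
[0.002, 0.003, 0.049, 0.0]
-> [0.654  0.1831 0.0902] 86.79
[0.0, 0.0, 0.025, -0.0]
[0.0, 0.0, 0.025, -0.0]
[0.0, 0.0, 0.025, -0.0]
[0.0, 0.0, 0.025, -0.0]
-> [0.654  0.1831 0.0302] 86.79
```

>>> jog_arm:
  deltas:
    - [[1,0.001,0.003,0.05,0],[1,0.001,0.002,0.05,0],[1,0.002,0.003,0.05,0],[1,0,0,0.025,0],[1,0,0,0.025,0],[1,0,0,0.025,0],[1,0,0,0.025,0],[0.6,0,0,0,0]]

```text
clock: 3.35
position: [0.6534, 0.1826, 0.0289]
orientation: [-2.283, -2.156, 0.004]
contact_force: [-0.5, 0.6, 0.2]
finger_gap: 0.814
finger_force: 0.0
```

>>> jog_arm:
  deltas:
    - [[0.4,0,0,0,0],[0.2,0,0,0,0],[0,0,0,0,0],[-0.2,0,0,0,0],[-0.3,0,0,0,0],[-0.5,0,0,0,0],[-1,0,0,0,0],[-1,0,0,0,0]]

```text
clock: 4.35
position: [0.655, 0.1829, 0.0312]
orientation: [2.283, 2.157, 0.002]
contact_force: [-0.7, -0.4, 5.1]
finger_gap: 0.458
finger_force: 30.6
```

```bash
python3 -c "
from h import *
print(readout.state()['finger_force'])
bx,by=BAY['green']
plan([(None,None,.08,None,2),((.654+bx)/2,(.183+by)/2,.13,HR,4),(bx,by,.08,HR,4)])"
```

```text
30.61718925833702
from [0.655  0.1829 0.0312] 86.74 gap 0.458
[0.0, 0.0, -0.041, -0.0]
[0.0, 0.0, -0.04, -0.0]
-> [0.655  0.1829 0.0798] 86.74
[-0.068, -0.037, -0.021, 0.016]
[-0.069, -0.035, -0.021, 0.016]
[-0.07, -0.034, -0.021, 0.017]
[-0.071, -0.032, -0.021, 0.016]
-> [0.5567 0.0246 0.1302] 80.89
[-0.071, -0.029, 0.021, 0.0]
[-0.072, -0.03, 0.021, 0.0]
[-0.071, -0.029, 0.021, 0.0]
[-0.072, -0.03, 0.021, 0.0]
-> [ 0.4596 -0.1336  0.0798] 80.89
```

>>> jog_arm:
  deltas:
    - [[-1,0,0,-0.02,0],[-1,0,0,-0.05,0],[-1,0,0,-0.05,0],[-1,-0.068,-0.037,0,0.016],[-1,-0.069,-0.035,0,0.016],[-1,-0.07,-0.034,0,0.017],[-1,-0.071,-0.032,0,0.016],[-1,-0.071,-0.029,0,0]]

```text
clock: 5.35
position: [0.5312, -0.016, 0.1027]
orientation: [2.391, 2.038, -0.0]
contact_force: [0.4, -0.7, -1.9]
finger_gap: 0.461
finger_force: 30.6
```

>>> jog_arm:
  deltas:
    - [[-1,-0.072,-0.03,0,0],[-1,-0.071,-0.029,0,0],[-1,-0.05,-0.02,0,0],[-1,-0.022,-0.01,0,0],[-1,0,0,0,0],[-1,0,0,0.02,0],[-1,0,0,0.02,0],[-1,0,0,0,0]]

```text
clock: 6.35
position: [0.4582, -0.1324, 0.0768]
orientation: [-2.387, -2.038, 0.002]
contact_force: [-0.6, -0.4, -0.8]
finger_gap: 0.461
finger_force: 30.6
```

```bash
python3 -c "
from h import *
s=snapshot('scene'); cv2.imwrite('pics/s1.png',cv2.resize(s['frame'][160:340,230:530,::-1],None,fx=2.5,fy=2.5))
print(readout.state()['finger_force'])
bx,by=BAY['green']
plan([(bx,by,.045,HR,2),(bx,by,.028,HR,6)])"
```

```text
30.573198348283768
from [ 0.4586 -0.1328  0.0774] 80.96 gap 0.464
[-0.001, 0.001, 0.027, 0.0]
[-0.0, 0.001, 0.027, 0.001]
-> [ 0.4597 -0.1335  0.045 ] 80.87
[-0.0, 0.0, 0.005, -0.0]
[-0.0, 0.0, 0.005, -0.0]
[-0.0, 0.0, 0.005, -0.0]
[-0.0, 0.0, 0.004, -0.0]
[-0.0, 0.0, 0.005, -0.0]
[-0.0, 0.0, 0.004, -0.0]
-> [ 0.4597 -0.1335  0.0282] 80.87
```

View pics/s1.png

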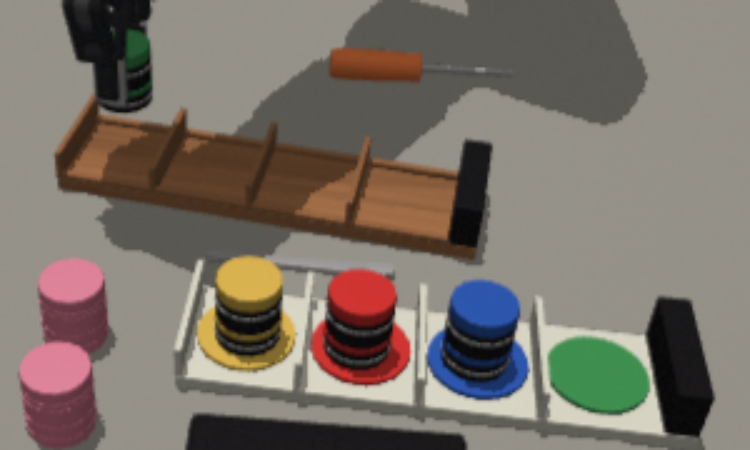

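In the crop, the green lens is held upright at (128,70) over the far bay, and the green pad at (598,373) is bare. I'll lower it.

>>> jog_arm:
  deltas:
    - [[-1,-0.001,0.001,0.027,0],[-1,0,0.001,0.027,0.001],[-1,0,0,0.005,0],[-1,0,0,0.005,0],[-1,0,0,0.005,0],[-1,0,0,0.004,0],[-1,0,0,0.004,0],[-1,0,0,0.004,0]]

```text
clock: 7.4
position: [0.4603, -0.1346, 0.0298]
orientation: [2.392, 2.036, 0.0]
contact_force: [0.1, 0.4, -1.3]
finger_gap: 0.455
finger_force: 30.6
```

>>> jog_arm:
  deltas:
    - [[-1,0,0,0,0],[-0.1,0,0,0,0],[0,0,0,0,0],[0.1,0,0,0,0],[0.3,0,0,0,0],[0.5,0,0,0,0],[0.7,0,0,0,0],[0.7,0,0,0,0]]

```text
clock: 8.4
position: [0.4602, -0.1345, 0.0299]
orientation: [2.392, 2.036, -0.0]
contact_force: [-0.6, 0.3, -1.1]
finger_gap: 0.851
finger_force: 0.0
```

```bash
python3 -c "
from h import *
bx,by=LENS['blue']
print(readout.state()['contact_force'])
plan([(None,None,.12,None,3),(bx+.001,by,.17,HT,8)])"
```

```text
[-0.5943098   0.29102561 -1.10015031]
from [ 0.4602 -0.1345  0.0299] 80.8 gap 0.851
[0.0, 0.0, -0.05, -0.0]
[0.0, 0.0, -0.05, -0.0]
[0.0, 0.0, -0.05, -0.0]
-> [ 0.4602 -0.1345  0.1199] 80.8
[0.057, 0.03, -0.01, -0.008]
[0.056, 0.031, -0.011, -0.008]
[0.056, 0.032, -0.01, -0.008]
[0.055, 0.032, -0.011, -0.008]
[0.055, 0.033, -0.01, -0.009]
[0.055, 0.034, -0.011, -0.008]
[0.054, 0.034, -0.01, -0.009]
[0.054, 0.035, -0.011, -0.008]
-> [0.6465 0.1109 0.1703] 86.74
```

>>> jog_arm:
  deltas:
    - [[0.8,0,0,-0.03,0],[0.9,0,0,-0.06,0],[1,0,0,-0.06,0],[1,0.057,0.03,-0.01,-0.008],[1,0.056,0.031,-0.011,-0.008],[1,0.056,0.032,-0.01,-0.008],[1,0.055,0.032,-0.011,-0.008],[1,0.055,0.033,-0.01,-0.009]]

```text
clock: 9.4
position: [0.5774, 0.0197, 0.1513]
orientation: [2.325, 2.113, -0.0]
contact_force: [0.8, -0.0, -0.5]
finger_gap: 1.001
finger_force: 0.0
```

>>> jog_arm:
  deltas:
    - [[1,0.055,0.034,-0.011,-0.008],[1,0.054,0.034,-0.01,-0.009],[1,0.04,0.03,-0.011,-0.008],[1,0.014,0.005,0,0],[1,0,0,0,0],[1,0,0,0,0],[1,0,0,0,0],[1,0,0,0,0]]

```text
clock: 10.4
position: [0.6462, 0.1103, 0.1704]
orientation: [2.285, 2.156, -0.0]
contact_force: [-0.5, 0.3, -0.9]
finger_gap: 1.001
finger_force: 0.0
```

```bash
python3 - <<'E'
from h import *
cap('blue')
plan([])
s=snapshot('top'); cv2.imwrite('pics/t2.png',cv2.resize(s['frame'][170:360,130:430,::-1],None,fx=2.5,fy=2.5))
w=snapshot('wrist'); cv2.imwrite('pics/w2.png',w['frame'][:,:,::-1])
E
```

```text
exp 318 233 33.1
[320.5        231.5         32.09999847] [[0.6471 0.1114]]
[318.5        237.5         35.40000153] [[0.6457 0.1078]]
[324.5        236.5         34.29999924] [[0.6494 0.1082]]
from [0.6462 0.1104 0.1704] 86.7 gap 0.997
```

View pics/t2.png

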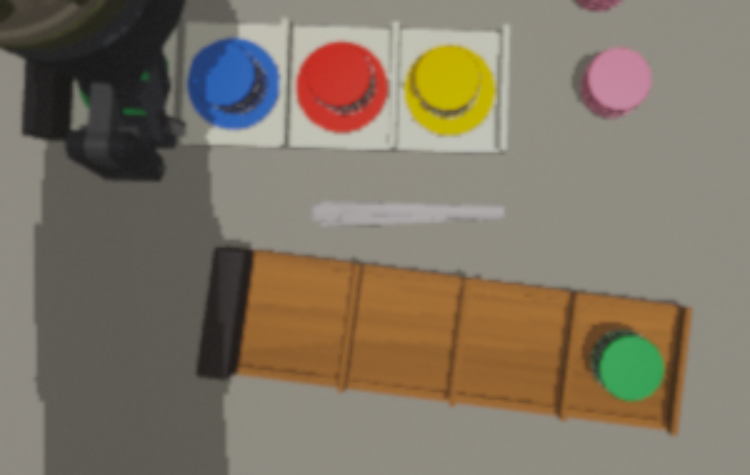

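View pics/w2.png

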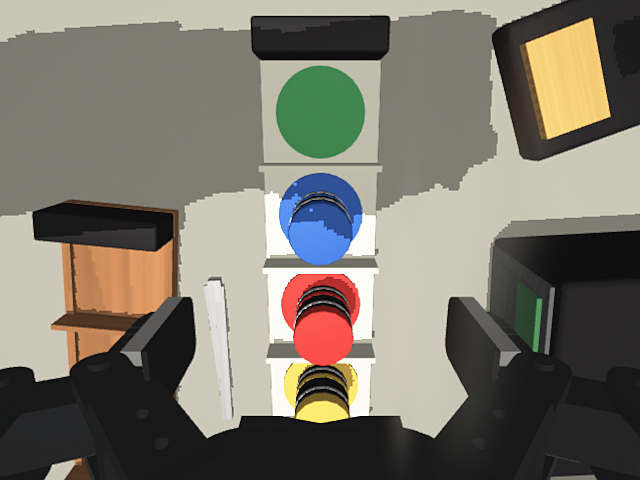

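The top crop shows the green lens upright in the far rack bay at (631,368). The wrist view has the blue cap at (320,232), under the tool. I'll go down and grip.

>>> jog_arm:
  deltas:
    - [[1,0,0.001,0.04,0],[1,0.001,0,0.05,0],[1,0,0,0.05,0],[1,0,0,0.035,0],[1,0,0,0.025,0],[1,0,0,0.02,0],[1,0,0,0.014,0],[0.6,0,0,0,0]]

```text
clock: 11.55
position: [0.6468, 0.1115, 0.0295]
orientation: [-2.283, -2.157, 0.001]
contact_force: [0.3, -0.2, -0.3]
finger_gap: 0.816
finger_force: 0.0
```

>>> jog_arm:
  deltas:
    - [[0.4,0,0,0,0],[0.2,0,0,0,0],[0,0,0,0,0],[-0.2,0,0,0,0],[-0.3,0,0,0,0],[-0.5,0,0,0,0],[-1,0,0,0,0],[-1,0,0,0,0]]

```text
clock: 12.55
position: [0.6473, 0.1115, 0.0304]
orientation: [2.283, 2.157, 0.001]
contact_force: [-1.1, 0.2, 5.3]
finger_gap: 0.462
finger_force: 30.6
```

```bash
python3 -c "
from h import *
s=snapshot('top')
m=mask(s['frame'],(50,100,60),(85,255,255),(350,280,420,345)); c=max(cv2.findContours(m,0,1)[0],key=cv2.contourArea); print(cast(s,cv2.minEnclosingCircle(c)[0],.056),BAY['green'])
bx,by=BAY['blue']
plan([(None,None,.103,None,3),(bx,by,None,HR,7)])"
```

```text
[[ 0.46010533 -0.13385643]] (0.4598, -0.1336)
from [0.6473 0.1116 0.0304] 86.75 gap 0.461
[0.0, 0.0, -0.04, -0.0]
[0.0, 0.0, -0.04, -0.0]
[0.0, 0.0, -0.041, -0.0]
-> [0.6473 0.1116 0.103 ] 86.75
[-0.044, -0.04, -0.0, 0.009]
[-0.045, -0.039, -0.0, 0.009]
[-0.045, -0.038, -0.0, 0.009]
[-0.046, -0.038, -0.0, 0.01]
[-0.047, -0.037, -0.0, 0.009]
[-0.047, -0.036, -0.0, 0.01]
[-0.047, -0.035, -0.0, 0.009]
-> [ 0.471  -0.0644  0.103 ] 80.9
```

>>> jog_arm:
  deltas:
    - [[-1,0,0,-0.02,0],[-1,0,0,-0.05,0],[-1,0,0,-0.05,0],[-1,-0.044,-0.04,0,0.009],[-1,-0.045,-0.039,0,0.009],[-1,-0.045,-0.038,0,0.009],[-1,-0.046,-0.038,0,0.01],[-1,-0.047,-0.037,0,0.009]]

```text
clock: 13.6
position: [0.5196, -0.0151, 0.1021]
orientation: [2.36, 2.073, -0.0]
contact_force: [0.1, -0.6, -1.6]
finger_gap: 0.462
finger_force: 30.7
```

>>> jog_arm:
  deltas:
    - [[-1,-0.047,-0.036,0,0.01],[-1,-0.03,-0.022,0,0.009],[-1,-0.017,-0.013,0,0],[-1,0,0,0.02,0],[-1,0,0,0.03,0],[-1,0,0,0.02,0],[-1,0,0,0.01,0],[-1,0,0,0,0]]

```text
clock: 14.6
position: [0.4704, -0.0639, 0.0534]
orientation: [-2.39, -2.038, 0.001]
contact_force: [-0.8, -0.0, -0.4]
finger_gap: 0.456
finger_force: 30.7
```

```bash
python3 -c "
from h import *
bx,by=BAY['blue']
plan([(bx,by,.028,HR,6)])"
```

```text
from [ 0.4704 -0.0639  0.0534] 80.92 gap 0.456
[-0.0, 0.0, 0.007, 0.0]
[-0.0, 0.0, 0.007, 0.0]
[-0.0, 0.0, 0.007, 0.0]
[-0.0, 0.0, 0.007, 0.0]
[-0.0, 0.0, 0.007, 0.0]
[-0.001, 0.001, 0.007, 0.0]
-> [ 0.4709 -0.0646  0.0282] 80.92
```

>>> jog_arm:
  deltas:
    - [[-1,-0.001,0.001,0.012,0],[-1,0,0,0.01,0],[-1,0,0,0.006,0],[-1,0,0,0.005,0],[-1,0,0,0.004,0],[-1,0,0,0.003,0],[-1,0,0,0.003,0],[-1,0,0,0,0]]

```text
clock: 15.6
position: [0.471, -0.0649, 0.028]
orientation: [-2.391, -2.038, 0.0]
contact_force: [-0.5, 0.6, -1.4]
finger_gap: 0.459
finger_force: 30.7
```

>>> jog_arm:
  deltas:
    - [[-1,0,0,0,0],[-0.1,0,0,0,0],[0,0,0,0,0],[0.1,0,0,0,0],[0.3,0,0,0,0],[0.5,0,0,0,0],[0.7,0,0,0,0],[0.7,0,0,0,0]]

```text
clock: 16.6
position: [0.4711, -0.065, 0.0281]
orientation: [2.391, 2.038, -0.0]
contact_force: [0.8, 0.7, -0.2]
finger_gap: 0.85
finger_force: 0.0
```

```bash
python3 -c "
from h import *
bx,by=LENS['red']
plan([(None,None,.12,None,3),(bx+.002,by,.17,HT,7)])"
```

```text
from [ 0.4711 -0.065   0.0281] 80.89 gap 0.85
[0.0, 0.0, -0.051, -0.0]
[0.0, 0.0, -0.051, -0.0]
[0.0, 0.0, -0.051, -0.0]
-> [ 0.4711 -0.065   0.1199] 80.89
[0.031, 0.036, -0.012, -0.009]
[0.031, 0.037, -0.012, -0.009]
[0.03, 0.037, -0.012, -0.009]
[0.03, 0.038, -0.012, -0.01]
[0.029, 0.038, -0.012, -0.009]
[0.029, 0.039, -0.012, -0.01]
[0.028, 0.039, -0.012, -0.009]
-> [0.6429 0.0408 0.1703] 86.74
```

>>> jog_arm:
  deltas:
    - [[0.8,0,0,-0.03,0],[0.9,0,0,-0.06,0],[1,0,0,-0.063,0],[1,0.031,0.036,-0.012,-0.009],[1,0.031,0.037,-0.012,-0.009],[1,0.03,0.037,-0.012,-0.009],[1,0.03,0.038,-0.012,-0.01],[1,0.029,0.038,-0.012,-0.009]]

```text
clock: 17.6
position: [0.5942, 0.0109, 0.156]
orientation: [-2.315, -2.124, 0.0]
contact_force: [0.2, -0.7, 0.4]
finger_gap: 1.002
finger_force: 0.0
```

>>> jog_arm:
  deltas:
    - [[1,0.029,0.039,-0.012,-0.01],[1,0.018,0.025,-0.012,-0.009],[1,0.01,0.014,0,0],[1,0,0,0,0],[1,0,0,0,0],[1,0,0,0,0],[1,0,0,0,0],[1,0,0,0,0]]

```text
clock: 18.6
position: [0.6426, 0.0407, 0.1704]
orientation: [2.284, 2.157, -0.0]
contact_force: [0.2, 0.6, -0.6]
finger_gap: 0.999
finger_force: 0.0
```

```bash
python3 - <<'E'
from h import *
cap('red')
plan([])
s=snapshot('top'); m=mask(s['frame'],(100,100,60),(125,255,255),(300,260,420,345)); c=max(cv2.findContours(m,0,1)[0],key=cv2.contourArea); print("blue",cast(s,cv2.minEnclosingCircle(c)[0],.056),BAY['blue'])
w=snapshot('wrist'); cv2.imwrite('pics/w3.png',w['frame'][:,:,::-1])
E
```

```text
exp 316 233 33.1
[322.5        232.5         32.09999847] [[0.6448 0.0412]]
[322.5        225.5         30.89999962] [[0.645  0.0455]]
[323.5        239.5         34.29999924] [[0.6451 0.0367]]
from [0.6427 0.0408 0.1704] 86.73 gap 0.999
blue [[ 0.47048971 -0.06697589]] (0.4709, -0.0645)
```

View pics/w3.png

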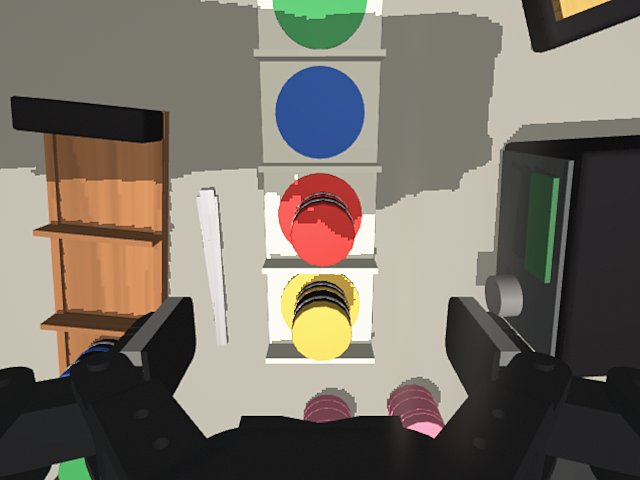

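The red cap is at (322,232), about (0.645, 0.041), and the blue lens stands within about 3 mm of its bay centre. I'll go down on red.

>>> jog_arm:
  deltas:
    - [[1,0,0.002,0.04,0],[1,0,0.002,0.05,0],[1,0,0,0.05,0],[1,0,0,0.035,0],[1,0,0,0.025,0],[1,0,0,0.02,0],[1,0,0,0.014,0],[0.6,0,0,0,0]]

```text
clock: 19.75
position: [0.645, 0.0408, 0.0295]
orientation: [-2.283, -2.157, 0.001]
contact_force: [0.2, 0.3, -1.2]
finger_gap: 0.818
finger_force: 0.0
```

>>> jog_arm:
  deltas:
    - [[0.4,0,0,0,0],[0.2,0,0,0,0],[0,0,0,0,0],[-0.2,0,0,0,0],[-0.3,0,0,0,0],[-0.5,0,0,0,0],[-1,0,0,0,0],[-1,0,0,0,0]]

```text
clock: 20.75
position: [0.6454, 0.0408, 0.0304]
orientation: [2.283, 2.157, 0.001]
contact_force: [-1.8, 0.4, 6.0]
finger_gap: 0.462
finger_force: 30.7
```

```bash
python3 -c "
from h import *
bx,by=BAY['red']
plan([(None,None,.103,None,3),(bx,by,None,HR,6)])"
```

```text
from [0.6454 0.0408 0.0304] 86.74 gap 0.462
[0.0, 0.0, -0.04, -0.0]
[0.0, 0.0, -0.04, -0.0]
[0.0, 0.0, -0.041, -0.0]
-> [0.6454 0.0408 0.103 ] 86.74
[-0.013, -0.045, -0.0, 0.011]
[-0.013, -0.044, -0.0, 0.011]
[-0.014, -0.044, -0.0, 0.011]
[-0.015, -0.044, -0.0, 0.011]
[-0.016, -0.044, -0.0, 0.011]
[-0.016, -0.044, -0.0, 0.01]
-> [0.4819 0.0047 0.103 ] 80.89
```

>>> jog_arm:
  deltas:
    - [[-1,0,0,-0.02,0],[-1,0,0,-0.05,0],[-1,0,0,-0.05,0],[-1,-0.013,-0.045,0,0.011],[-1,-0.013,-0.044,0,0.011],[-1,-0.014,-0.044,0,0.011],[-1,-0.015,-0.044,0,0.011],[-1,-0.016,-0.03,0,0.011]]

```text
clock: 21.75
position: [0.5161, 0.0094, 0.102]
orientation: [-2.375, -2.056, 0.001]
contact_force: [0.2, -0.0, -1.3]
finger_gap: 0.461
finger_force: 30.8
```

>>> jog_arm:
  deltas:
    - [[-1,-0.01,-0.03,0,0.01],[-1,-0.006,-0.02,0,0],[-1,0,-0.008,0,0],[-1,0,0,0.02,0],[-1,0,0,0.03,0],[-1,0,0,0.02,0],[-1,0,0,0.01,0],[-1,0,0,0,0]]

```text
clock: 22.75
position: [0.4815, 0.0052, 0.0533]
orientation: [-2.39, -2.038, 0.001]
contact_force: [-0.0, -0.1, -1.8]
finger_gap: 0.459
finger_force: 30.8
```

```bash
python3 -c "
from h import *
bx,by=BAY['red']
plan([(bx,by,.028,HR,1)])"
```

```text
from [0.4815 0.0052 0.0533] 80.9 gap 0.459
[-0.001, 0.001, 0.042, 0.0]
-> [0.482  0.0045 0.0281] 80.9
```

>>> jog_arm:
  deltas:
    - [[-1,-0.001,0.001,0.012,0],[-1,0,0,0.01,0],[-1,0,0,0.006,0],[-1,0,0,0.005,0],[-1,0,0,0.004,0],[-1,0,0,0.003,0],[-1,0,0,0.003,0],[-1,0,0,0,0]]

```text
clock: 23.75
position: [0.4821, 0.0044, 0.028]
orientation: [-2.391, -2.038, 0.0]
contact_force: [-0.7, 0.7, -1.0]
finger_gap: 0.464
finger_force: 30.8
```

>>> jog_arm:
  deltas:
    - [[-1,0,0,0,0],[-0.1,0,0,0,0],[0,0,0,0,0],[0.1,0,0,0,0],[0.3,0,0,0,0],[0.5,0,0,0,0],[0.7,0,0,0,0],[0.7,0,0,0,0]]

```text
clock: 24.75
position: [0.4822, 0.0044, 0.0281]
orientation: [2.391, 2.038, -0.0]
contact_force: [0.9, -0.2, 0.1]
finger_gap: 0.853
finger_force: 0.0
```

```bash
python3 -c "
from h import *
bx,by=LENS['yellow']
plan([(None,None,.12,None,3),(bx+.002,by,.17,HT,7)])"
```

```text
from [0.4822 0.0044 0.0281] 80.89 gap 0.853
[0.0, 0.0, -0.051, -0.0]
[0.0, 0.0, -0.051, -0.0]
[0.0, 0.0, -0.051, -0.0]
-> [0.4822 0.0044 0.1199] 80.89
[-0.002, 0.038, -0.012, -0.009]
[-0.002, 0.038, -0.012, -0.009]
[-0.003, 0.038, -0.012, -0.009]
[-0.004, 0.038, -0.012, -0.01]
[-0.004, 0.038, -0.012, -0.009]
[-0.005, 0.038, -0.012, -0.01]
[-0.005, 0.039, -0.012, -0.009]
-> [ 0.6397 -0.0289  0.1703] 86.74
```

>>> jog_arm:
  deltas:
    - [[0.8,0,0,-0.03,0],[0.9,0,0,-0.06,0],[1,0,0,-0.063,0],[1,-0.002,0.038,-0.012,-0.009],[1,-0.002,0.038,-0.012,-0.009],[1,-0.003,0.038,-0.012,-0.009],[1,-0.004,0.038,-0.012,-0.01],[1,-0.004,0.038,-0.012,-0.009]]

```text
clock: 25.75
position: [0.5947, -0.0194, 0.156]
orientation: [-2.315, -2.124, 0.0]
contact_force: [-0.1, 0.4, 0.2]
finger_gap: 0.998
finger_force: 0.0
```

>>> jog_arm:
  deltas:
    - [[1,-0.005,0.038,-0.012,-0.01],[1,-0.005,0.025,-0.012,-0.009],[1,0,0.014,0,0],[1,0,0,0,0],[1,0,0,0,0],[1,0,0,0,0],[1,0,0,0,0],[1,0,0,0,0]]

```text
clock: 26.75
position: [0.6395, -0.0288, 0.1704]
orientation: [2.284, 2.157, 0.0]
contact_force: [-0.6, -0.7, 0.0]
finger_gap: 0.998
finger_force: 0.0
```

```bash
python3 - <<'E'
from h import *
cap('yellow')
plan([])
w=snapshot('wrist'); cv2.imwrite('pics/w4.png',w['frame'][:,:,::-1])
E
```

```text
exp 316 234 33.1
[319.5        226.5         34.29999924] [[ 0.6401 -0.0245]]
[319.5        233.5         34.29999924] [[ 0.6398 -0.0288]]
[311.5        216.5         34.29999924] [[ 0.6357 -0.0181]]
from [ 0.6396 -0.0288  0.1704] 86.74 gap 0.999
```

View pics/w4.png

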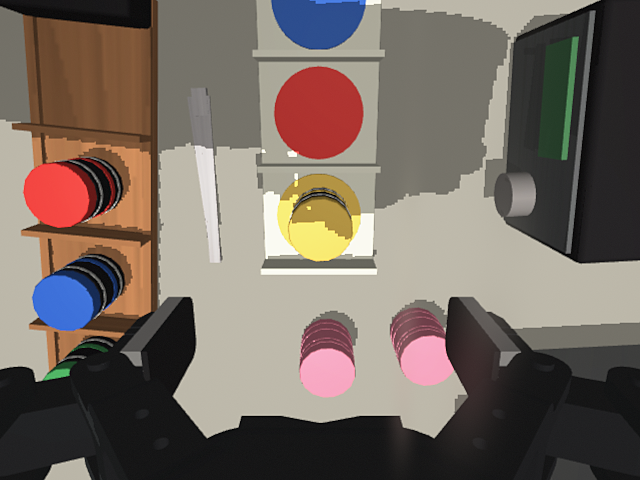

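The yellow cap is at (320,230), almost on the tool axis, with both pink ones clear below at (328,370) and (425,358). Red and blue stand upright in the rack. I'll grip yellow.

>>> jog_arm:
  deltas:
    - [[1,0.003,0,0.04,0],[1,0,0,0.05,0],[1,0,0,0.05,0],[1,0,0,0.035,0],[1,0,0,0.025,0],[1,0,0,0.02,0],[1,0,0,0.014,0],[0.6,0,0,0,0]]

```text
clock: 27.85
position: [0.6395, -0.027, 0.0295]
orientation: [-2.283, -2.157, 0.001]
contact_force: [0.3, 0.3, -0.2]
finger_gap: 0.817
finger_force: 0.0
```

>>> jog_arm:
  deltas:
    - [[0.4,0,0,0,0],[0.2,0,0,0,0],[0,0,0,0,0],[-0.2,0,0,0,0],[-0.3,0,0,0,0],[-0.5,0,0,0,0],[-1,0,0,0,0],[-1,0,0,0,0]]

```text
clock: 28.85
position: [0.6402, -0.0271, 0.0305]
orientation: [2.283, 2.157, 0.001]
contact_force: [-0.7, -0.5, 6.3]
finger_gap: 0.459
finger_force: 30.6
```

```bash
python3 -c "
from h import *
bx,by=BAY['yellow']
plan([(None,None,.103,None,3),(bx,by,None,HR,6)])"
```

```text
from [ 0.6402 -0.0271  0.0305] 86.74 gap 0.459
[0.0, 0.0, -0.04, -0.0]
[0.0, 0.0, -0.04, -0.0]
[0.0, 0.0, -0.041, -0.0]
-> [ 0.6402 -0.0271  0.1031] 86.74
[0.026, -0.042, -0.0, 0.011]
[0.025, -0.043, -0.0, 0.011]
[0.024, -0.043, -0.0, 0.011]
[0.023, -0.044, -0.0, 0.011]
[0.023, -0.044, -0.0, 0.011]
[0.022, -0.045, -0.0, 0.01]
-> [0.4929 0.074  0.1031] 80.89
```

>>> jog_arm:
  deltas:
    - [[-1,0,0,-0.02,0],[-1,0,0,-0.05,0],[-1,0,0,-0.05,0],[-1,0.026,-0.042,0,0.011],[-1,0.025,-0.043,0,0.011],[-1,0.024,-0.043,0,0.011],[-1,0.023,-0.044,0,0.011],[-1,0.016,-0.03,0,0.011]]

```text
clock: 29.85
position: [0.5234, 0.0526, 0.1019]
orientation: [-2.374, -2.056, 0.002]
contact_force: [0.6, -0.1, -0.4]
finger_gap: 0.459
finger_force: 30.7
```

>>> jog_arm:
  deltas:
    - [[-1,0.016,-0.03,0,0.01],[-1,0.01,-0.02,0,0],[-1,0.003,-0.009,0,0],[-1,0,0,0.02,0],[-1,0,0,0.03,0],[-1,0,0,0.02,0],[-1,0,0,0.01,0],[-1,0,0,0,0]]

```text
clock: 30.85
position: [0.4926, 0.0743, 0.0533]
orientation: [-2.391, -2.037, 0.001]
contact_force: [-0.3, 1.1, -0.5]
finger_gap: 0.459
finger_force: 30.7
```

```bash
python3 -c "
from h import *
bx,by=BAY['yellow']
plan([(bx,by,.028,HR,1)])"
```

```text
from [0.4926 0.0743 0.0533] 80.88 gap 0.459
[-0.001, 0.001, 0.042, -0.0]
-> [0.4931 0.0736 0.0281] 80.88
```

Set down, open, then rise and back away.

>>> jog_arm:
  deltas:
    - [[-1,-0.001,0.001,0.012,0],[-1,0,0,0.01,0],[-1,0,0,0.006,0],[-1,0,0,0.005,0],[-1,0,0,0.004,0],[-1,0,0,0.003,0],[-1,0,0,0.003,0],[-1,0,0,0,0]]

```text
clock: 31.85
position: [0.4931, 0.0737, 0.028]
orientation: [2.391, 2.038, -0.0]
contact_force: [0.2, 0.7, -1.4]
finger_gap: 0.458
finger_force: 30.7
```

>>> jog_arm:
  deltas:
    - [[-1,0,0,0,0],[-0.1,0,0,0,0],[0,0,0,0,0],[0.1,0,0,0,0],[0.3,0,0,0,0],[0.5,0,0,0,0],[0.7,0,0,0,0],[0.7,0,0,0,0]]

```text
clock: 32.85
position: [0.4932, 0.0738, 0.0281]
orientation: [2.391, 2.038, -0.0]
contact_force: [-0.4, -0.7, -0.0]
finger_gap: 0.852
finger_force: 0.0
```

>>> jog_arm:
  deltas:
    - [[0.8,0,0,-0.03,0],[0.9,0,0,-0.06,0],[1,0,0,-0.08,0],[1,0.05,0,-0.08,0],[1,0.08,0,-0.03,0],[1,0.08,0,0,0],[1,0.08,0,0,0],[1,0.05,0,0,0]]

```text
clock: 33.85
position: [0.5255, 0.2774, 0.1959]
orientation: [-2.389, -2.04, -0.0]
contact_force: [1.1, -0.1, 0.3]
finger_gap: 1.001
finger_force: 0.0
```

```bash
python3 - <<'E'
from h import *
s=snapshot('top')
for k,(a,b) in HUE.items():
    m=mask(s['frame'],(a if k!="yellow" else 23,120,60),(b,255,255),(200,262,420,345)); c=max(cv2.findContours(m,0,1)[0],key=cv2.contourArea)
    w=cast(s,cv2.minEnclosingCircle(c)[0],.056)[0]; print(k,w.round(4),(w-BAY[k]).round(4))
s=snapshot('scene'); cv2.imwrite('pics/s2.png',cv2.resize(s['frame'][160:340,230:530,::-1],None,fx=2.5,fy=2.5))
plan([])
E
```

```text
green [ 0.4602 -0.1339] [ 0.0004 -0.0003]
blue [ 0.4705 -0.0677] [-0.0004 -0.0032]
red [0.4824 0.002 ] [ 0.0004 -0.0027]
yellow [0.4921 0.0711] [-0.0009 -0.0027]
from [0.5255 0.278  0.1956] 81.1 gap 1.004
```

View pics/s2.png

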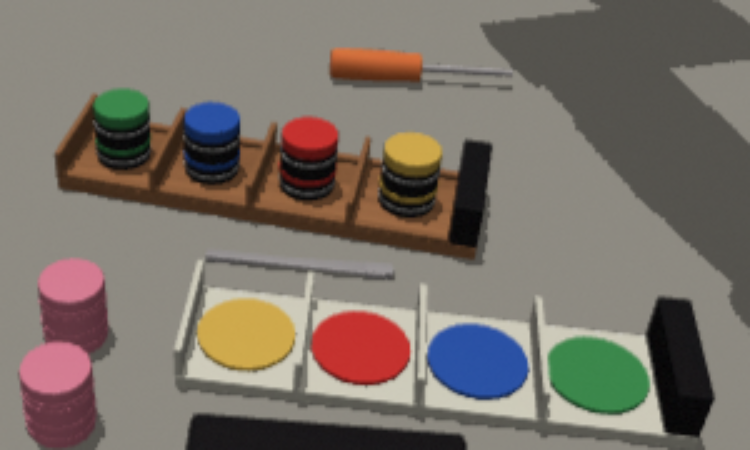

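All four lenses stand upright in the rack: green at (122,125), blue (211,140), red (309,157) and yellow (411,173), which is beside the black block. Each is within about 3 mm of its bay centre.

```bash
python3 -c "
from bench import finish_job
print(finish_job())"
```

```text
the job is handed in; nothing more can be done
None
```

The job is handed in: all four lenses stand upright in the rack in reverse order, each within about 3 mm of its bay centre, at about 34 s on the robot's clock; the hand-in call did not report a verdict.

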